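# Lock the bayonet cover on a watch pressure tester

### The arm

A 6-joint arm with a two-finger parallel gripper is mounted at the origin on the work surface. World frame = base frame: x ahead of the robot, y to its left, z up, the work surface at z = 0. Lengths are in m, angles in rad, forces in N, time in s.
With the tool pointing down it reaches from about 0.275 to 1 m from the base axis. Payload 8.4 kg.
Tool frame: the origin (TCP) lies midway between the tips of the shut fingers; the grasp point (between the pads) lies 19 mm behind it; z points along the fingers, y is the line along which they close (so a half turn about z gives the same grasp; the last joint's range is limited). The gripper opens to 85 mm and grips with 20 to 120 N. Pads are 22 mm wide; open, the fingers measure 114 mm over their backs; the gripper's body (76 mm by 85 mm) begins 54 mm behind the grasp point. The pads swing forward as they close: fully open they stand 13 mm farther back than shut.
Start: joints at [-1.22, 0.353, 1.633, -0, 1.155, -0.002], TCP at [0.216, -0.587, 0.231] pointing down, gripper open.
Joint ranges: [-2.63, 2.63], [-0.92, 2.1], [0.06, 2.66], [-1.3, 4.44], [0, 2.69], [-3.02, 3.02]. Speed limits (rad/s): [2.22, 2.22, 2.79, 3.14, 3.14, 3.14].

### API

Orientations are given as a unit quaternion [x, y, z, w].
In Python, from station import r, cams, sign_off gives the robot as it stands.
- The arm moves only by the shell command python3 -m creep 'ROWS' [FORCE]. ROWS is JSON, a list of rows, each a list of 5 numbers: the shift along the tool's x, y, z in m, then the turn about the tool's z in degrees, then the finger opening in m, from 0 to 0.0854. A call has 1 to 12 rows; each row shifts and turns the commanded pose from where the row before left it, along the tool's axes as they then stand; what a row does not reach is not made up. A row lasts 1/12 s, in which the tool goes at most 41.7 mm and 7.16 degrees, less where a joint would pass 70% of its speed; a pose out of reach is approached as far as the arm can. A call is refused whole if a number of a shift passes 0.0417 or a number of a turn 7.16, either way. A call with a gripper value outside its range is refused whole. The fingers move at their own pace and stop on an object; FORCE is the grip in N (left out, the last holds). Time passes only in rows, so rows that do not move let the fingers close. It gives the time, the measured TCP pose, the force, the opening and the grip force at its end, in the units of the state.
- r.state(): the state, without advancing time (a new reading comes with each control period).
- cams.read_camera(name): name is "side" or "top"; returns (picture, depth): 480x640x3 uint8, red, green, blue; 480x640 float32, m along the optical axis (not along the pixel's ray), 0 where there is no reading.
- cams.camera_info(name): a dict with "vfov" (degrees; the focal length in pixels is half the picture's height over the tangent of half this angle, whatever the lens; pixels are square), "cx", "cy" (the principal point, pixels), "world_from_camera" (4x4, takes a point from camera to world coordinates). Camera axes: x right, y up, looking along -z (the intrinsics and any distortion apply to the point x, -y, -z); pixel columns grow to the right and rows downward; lengths in m; the calibration is good to about 2 mm. A picture is of the moment at which its call begins. camera_info takes no time and is no camera call.
- sign_off(): hands the job in; it is judged then, once.
The state is a dict: "time_s": time; "joint_pos": joint angles; "dq": joint speeds; "joint_efforts": joint torques, N m; "eef_pos": TCP position; "orientation": TCP orientation; "ft_force": force on the tool from outside, world axes, zero at the start; "torque": the same for the moment, N m; "finger_gap": opening from 0.0 (shut) to 1.0 (fully open); "grip_force": force on a finger pad.
Only numpy, scipy, OpenCV 4.12 (cv2) and the standard library are available. Lean on these libraries where they do the work, as an engineer would, in place of code of your own. Each camera call takes 0.05 s, during which the arm holds its last target. There are 200 camera calls.

### The job

Close the watch pressure tester: set its loose cover in the chamber's mouth, feel for the two gaps so that its lugs drop in, press it down against the spring and twist it a quarter turn clockwise (seen from above) to the stop, then let it rise with a click into its catch and let go. Work by feel and do not force it: stop turning as soon as the stop is felt, keeping the push under about 20 N and the twist under about 0.5 N m. Leave the other things on the bench where they are.

Things in the scene. Friction and masses are not known exactly. Their poses are not given: they have to be found in the camera images.
- cover_grip (a point): Centre of the loose cover's grip bar, where to hold it. The bar is black, 56 mm long, 14 mm thick, 32 mm tall, and stands straight across the top of an aluminium disc (80 mm across, 6 mm thick). The point is 16 mm below the bar's top and 16 mm above the disc. x runs along the bar, z up.
- cover: The loose cover, 71 mm tall, 110 to 220 g; origin at the middle of its foot, 55 mm below the bar's centre, same axes. Under the disc a round spigot, 48 mm across, 33 mm long, tapered to 38 mm at the foot. Two lugs in line with the bar's ends stick out to 31 mm from the axis, each 10 mm wide, 5 mm tall, undersides 10 mm above the foot. Half a turn gives the same cover.
- tester: The fixed tester: a grey plinth 215 x 140 x 30 mm with an upright aluminium chamber (84 mm outside, 68 mm inside) near one end. Origin on the bench below the chamber's axis; x runs along the plinth to a gauge and screws, which stand up to 62 mm above the bench, 80 mm and more from the axis; z up.
- mouth (a point): Centre of the chamber's mouth, level with its wall's top, 74 mm above the bench, on the tester; axes as the tester's. Height of the bar's centre above it: lugs lying on the throat ring 39 mm; dropped into the gaps, on the sprung seat 36 mm; lugs below the ring, free to turn, 24 to 28 mm; locked in the catch 31 mm.
- ledge (a point): Centre of the top of the steel throat ring, 6 mm below the mouth. The ring (51 mm opening, 6 mm thick) has two opposite gaps, about 13 mm wide, for the lugs. They lie along the tester's x, but the ring stands turned by an unmeasured angle of up to 0.6 rad either way: feel or look for them. A lug enters if within about 0.05 rad. This point does not turn with the ring.
- seat_up (a point): Top centre of the sprung rubber seat inside the chamber while unloaded, 55 mm above the bench; the cover's foot presses on it. It pushes up with 3 N at first and 0.8 N more per mm, 13 N at its bottom, 12 mm down. A cover in the gaps rests on it and stays there if let go.
- catch (a point): Where the bar's centre is when locked: on the chamber's axis, 31 mm above the mouth. Pressed down in the gaps, the cover turns clockwise only (from above); after 1.57 rad the lugs are under notches 3 mm deep in the ring's underside, 0.07 rad further at a rigid stop. Let up there, it clicks up 3 mm and cannot turn. Short of it, it stays 28 mm or less above the mouth.
- drivers_c (a point): Bystander: round black stand of six screwdrivers with small caps, 72 mm across, 102 mm tall, the point 50 mm up on its axis.
- pot_c (a point): Bystander: clear round pot with needles, 54 mm across, 55 mm tall, point at its centre.
- disc_center (a point): Bystander: flat dark wooden disc, 54 mm across, 12 mm thick, point at its centre.
- loupe_c (a point): Bystander: small black eye loupe, 36 mm across at the foot, 30 mm tall, point at its centre.
- watch_c (a point): Bystander: steel watch case lying flat, 40 mm across, 10 mm thick, point at its centre.
- pliers: Bystander: dark steel pliers lying flat along their x axis, about 112 mm long, 45 mm wide, 12 mm thick, origin on the bench near the middle.

How it is judged:
On the way:
1. the cover's lugs are pushed down through the gaps, below the throat ring (z of cover_grip in the frame of mouth below 0.029 m and horizontal distance between cover_grip and mouth below 0.006 m), for 0.1 s.
At the end, for the whole second after the job is handed in: The cover is locked: its bar's centre 29.7 to 32.5 mm above the mouth (lugs up in the catch notches, held by the spring), within 4 mm of the chamber's axis, level within 0.06 rad, and still pressing on the tester (z of cover_grip in the frame of mouth between 0.0297 and 0.0325 m and horizontal distance between cover_grip and mouth below 0.004 m and angle between cover_grip's own z axis and vertical below 0.06 rad and contact force between cover and tester above 3 N); the robot touches nothing.
It fails at once if the cover is forced: more than 70 N between cover and tester (contact force between cover and tester above 70 N).
It fails at once if a bystander is moved by more than 30 mm (distance of any of drivers_c, pot_c, disc_center, loupe_c, watch_c, pliers from where it was at the start of the episode above 0.03 m).
It also fails if it takes over 72 s, if anything falls off the work surface, if the arm or the gripper's body presses on something with over 40 N, if the wrist force passes 120 N, or if a joint passes its speed limit or range.

## Working session

There is one attempt and no reset: what is moved stays moved. The work goes in short steps, Python scripts to look and compute and a shell command to move; the robot and the scene stay as the last step left them, time stands still between calls to the robot, and variables do not carry over. Pictures are saved under pics/ and viewed, at most 10 in all, crops included, and the job is handed in when it is done.

```bash
mkdir -p pics; ls; python3 - <<'E'
from station import r,cams
import cv2,numpy as np
print(r.state())
for n in("top","side"):
    p,d=cams.read_camera(n); cv2.imwrite(f"pics/{n}0.png",p[:,:,::-1]); np.savez(f"pics/{n}0.npz",p=p,d=d); print(cams.camera_info(n), (d>0).mean())
E
```

```text
pics
{'time_s': 0.0, 'joint_pos': array([-1.22039637e+00,  3.53643888e-01,  1.63414908e+00, -2.75094760e-05,
        1.15518954e+00, -2.43092118e-03]), 'dq': array([ 4.16024938e-04,  6.59598633e-05, -1.58686889e-03,  1.70422002e-05,
        3.81298770e-04, -1.53611856e-03]), 'joint_efforts': array([-6.74150033e-04, -6.05266142e+01, -3.42068052e+01, -2.12743163e-05,
        9.38176032e-03,  8.10760184e-05]), 'eef_pos': array([ 0.21578087, -0.58605654,  0.23055794]), 'orientation': array([ 9.84477899e-01,  1.75507217e-01, -1.32687841e-04, -6.82259766e-04]), 'ft_force': array([ 0.18175288, -0.15631283, -1.02363887]), 'torque': array([ 0.0575178 ,  0.04240183, -0.02013107]), 'grip_force': 0.0, 'finger_gap': 0.999557049877629}
{'vfov': 45.23763931301794, 'cx': 316.97170858954075, 'cy': 236.6103955347746, 'world_from_camera': array([[-0.02293783,  0.999104  , -0.03556762,  0.50708997],
       [-0.99973009, -0.02279193,  0.00450219, -0.03228719],
       [ 0.0036875 ,  0.0356613 ,  0.99935713,  1.30284094],
       [ 0.        ,  0.        ,  0.        ,  1.        ]])} 0.9961686197916667
{'vfov': 53.51835245496618, 'cx': 321.0271076455272, 'cy': 241.31509150827722, 'world_from_camera': array([[-0.99383415,  0.05211385, -0.09786633,  0.48988117],
       [-0.11025524, -0.55783094,  0.82259858,  0.64761059],
       [-0.01172409,  0.82831684,  0.56013727,  0.55968896],
       [ 0.        ,  0.        ,  0.        ,  1.        ]])} 0.99595703125
```

View pics/top0.png

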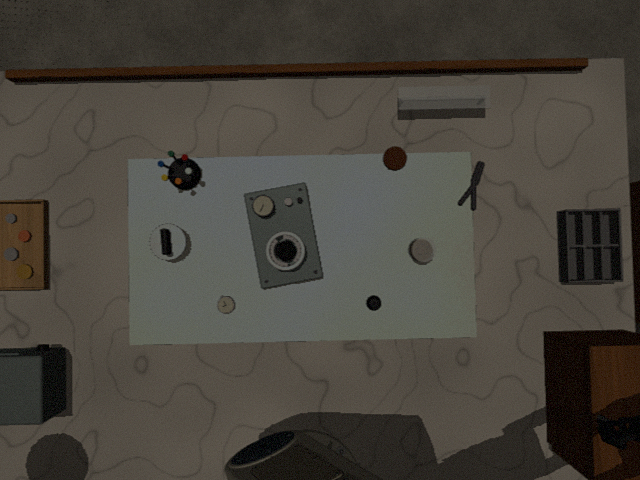

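View pics/side0.png

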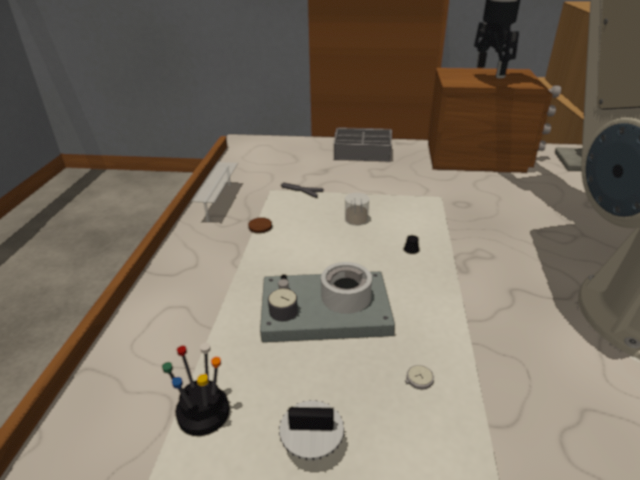

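The top view shows the cover at about (168,242), with its bar nearly along image rows, and the tester chamber at (286,251) with its gauge at (263,206). Next I'll measure these and zoom in.

```bash
cat > h.py <<'E'
import numpy as np,cv2
from station import r,cams
def ray(n,u,v):
    c=cams.camera_info(n);f=240/np.tan(np.radians(c["vfov"]/2));T=c["world_from_camera"]
    u=np.asarray(u,float);v=np.asarray(v,float)
    d=np.stack([(u-c["cx"])/f,-(v-c["cy"])/f,-np.ones_like(u)],-1)
    return T[:3,3],d@T[:3,:3].T
def onz(n,u,v,z):
    o,d=ray(n,u,v);return o+d*((z-o[2])/d[...,2])[...,None]
def cloud(n,dep):
    v,u=np.mgrid[:480,:640];o,d=ray(n,u,v);return o+d*dep[...,None]
E
python3 - <<'E'
from h import *
for n in("top","side"):
    z=np.load(f"pics/{n}0.npz");p,d=z["p"],z["d"];P=cloud(n,d)
    g=p.max(2)
    boxes={"top":{"cover":(140,195,215,268)},"side":{"cover":(270,355,390,470)}}[n]
    for k,(a,b,c,e) in boxes.items():
        m=np.zeros(g.shape,bool);m[c:e,a:b]=True
        zz=P[...,2]
        bar=m&(g<45)&(zz>.05)
        q=P[bar];print(n,"bar",bar.sum(),q.mean(0),q.min(0),q.max(0))
        top=m&(zz>.064)&(zz<.08); 
        q=P[top];print(n,'bartop',top.sum(),q.mean(0)); 
        if top.sum()>5: print(cv2.minAreaRect(q[:,:2].astype(np.float32)))
        dk=m&(zz>.03)&(zz<.048);print('disc',dk.sum(),P[dk].mean(0),cv2.minEnclosingCircle(P[dk][:,:2].astype(np.float32)))
    if n=="top": bx=(235,335,175,300)
    else: bx=(250,400,250,345)
    m=np.zeros(g.shape,bool);m[bx[2]:bx[3],bx[0]:bx[1]]=True
    ch=m&(P[...,2]>.066)&(P[...,2]<.085);q=P[ch]
    print(n,"chamber",len(q),np.median(q[:,2]),cv2.minEnclosingCircle(q[:,:2].astype(np.float32)))
    pl=m&(P[...,2]>.024)&(P[...,2]<.036);q=P[pl];print("plinth",len(q),np.median(q[:,2]),cv2.minAreaRect(q[:,:2].astype(np.float32)))
t=np.load("pics/top0.npz")["p"];s=np.load("pics/side0.npz")["p"]
A=cv2.resize(t[220:280,245:325],(400,300),interpolation=2);B=cv2.resize(t[215:275,128:208],(400,300),interpolation=2)
C=cv2.resize(s[255:315,306:386],(400,300),interpolation=2);D=cv2.resize(s[395:470,265:365],(400,300),interpolation=2)
I=np.vstack([np.hstack([A,B]),np.hstack([C,D])]).astype(float)
I=(255*(I/255)**.6).astype(np.uint8)
cv2.imwrite("pics/z0.png",I[:,:,::-1])
E
```

```text
top bar 201 [0.54825635 0.28816908 0.06821853] [0.52121063 0.28208986 0.05070867] [0.5755554  0.29773613 0.07777336]
top bartop 185 [0.54832516 0.28993467 0.0709222 ]
((0.5491003394126892, 0.29003241658210754), (0.056089144200086594, 0.01469531562179327), 5.050139904022217)
disc 839 [0.54850767 0.28923266 0.03977362] ((0.5491337180137634, 0.2909676432609558), 0.041602641344070435)
top chamber 682 0.0730270922714431 ((0.5630741119384766, 0.047764379531145096), 0.08384070545434952)
plinth 4453 0.030847679963321495 ((0.5579246282577515, 0.0381581112742424), (0.21520952880382538, 0.13997986912727356), 9.44931411743164)
side bar 808 [0.54686968 0.29879348 0.06742461] [0.48988117 0.28701561 0.05002695] [0.57365552 0.64761059 0.55968896]
side bartop 590 [0.5468333  0.29468742 0.0701106 ]
((0.5473964214324951, 0.29303818941116333), (0.05585082620382309, 0.015496890060603619), 4.93717098236084)
disc 2076 [0.54575344 0.303857   0.03957257] ((0.5469895005226135, 0.29254433512687683), 0.041583724319934845)
side chamber 977 0.07235852504995532 ((0.5217419266700745, 0.03449432924389839), 0.04308662936091423)
plinth 4585 0.030562321488168176 ((0.5561130046844482, 0.04044077545404434), (0.21521985530853271, 0.1427253782749176), 9.546321868896484)
```

View pics/z0.png

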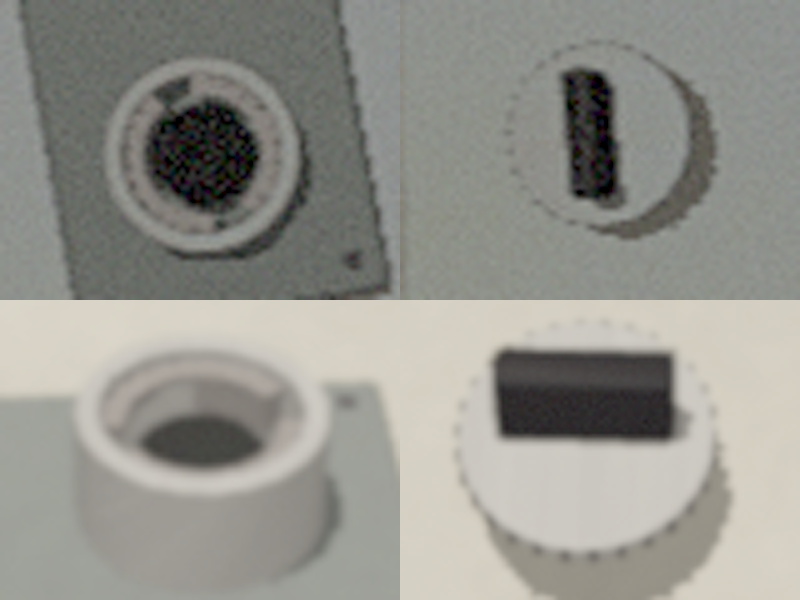

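The zoom shows the ring's gaps at crop (175,92) and (222,223), which is top-camera pixels (280,238) and (289.4,264.6). The bar is clear of everything. Next are the chamber centre and the gap angle.

```bash
python3 - <<'E'
from h import *
C={}
for n,bx in(("top",(262,312,226,278)),("side",(312,380,255,320))):
    z=np.load(f"pics/{n}0.npz");P=cloud(n,z["d"])
    m=np.zeros((480,640),bool);m[bx[2]:bx[3],bx[0]:bx[1]]=1
    q=P[m&(P[...,2]>.0695)&(P[...,2]<.078)]
    h=cv2.convexHull(q[:,:2].astype(np.float32));c,R=cv2.minEnclosingCircle(h);e=cv2.fitEllipse(h)
    print(n,len(q),c,R,e); C[n]=np.array(c)
    # dark pixels on ring annulus (ray cast at ring top z)
    g=z["p"].max(2).astype(float);v,u=np.mgrid[:480,:640];X=onz(n,u,v,.068)[...,:2]-C[n]
    rr=np.hypot(X[...,0],X[...,1]);th=np.degrees(np.arctan2(X[...,1],X[...,0]))
    a=(rr>.0262)&(rr<.0315)
    for c0 in range(-180,180,10):
        k=a&(th>=c0)&(th<c0+10); print(c0+5,k.sum(),g[k].mean().round(),(P[...,2][k].mean()*1e3).round(1),end=" | ")
    print()
    lo=a&((P[...,2]<.0625) if n=="top" else (g<0))
    for s in(0,180):
        dd=(th-s-15+180)%360-180;k=lo&(abs(dd)<50)
        if k.sum(): print("gap depth",k.sum(),dd[k].mean()+15)
        k=a&(abs(dd)<50);w=np.clip(110-g[k],0,None);print("gap dark",(w*dd[k]).sum()/w.sum()+15)
E
python3 -m creep '[[0,0,0,-7,0.0854],[0,0,0,-7,0.0854]]' 30;  python3 -c "
from h import *;print(r.state()['joint_pos'])"
```

```text
top 484 (0.5233688354492188, 0.03227897360920906) 0.04193025827407837 ((0.5235137939453125, 0.03225629776716232), (0.08228684216737747, 0.08310022205114365), 172.0740203857422)
-175 6 83.0 56.6 | -165 6 39.0 31.5 | -155 5 51.0 29.6 | -145 6 58.0 38.1 | -135 5 83.0 70.2 | -125 6 79.0 69.3 | -115 7 83.0 69.6 | -105 4 82.0 67.6 | -95 9 80.0 68.6 | -85 6 81.0 70.0 | -75 4 89.0 69.2 | -65 6 88.0 68.9 | -55 5 84.0 69.3 | -45 7 84.0 68.2 | -35 5 82.0 68.4 | -25 5 88.0 70.2 | -15 7 86.0 69.7 | -5 6 86.0 67.8 | 5 8 68.0 218.1 | 15 5 30.0 30.0 | 25 5 24.0 28.7 | 35 5 42.0 38.3 | 45 5 89.0 70.0 | 55 6 84.0 67.9 | 65 7 83.0 70.1 | 75 5 87.0 70.6 | 85 6 78.0 62.0 | 95 6 81.0 68.8 | 105 6 84.0 69.8 | 115 6 81.0 69.5 | 125 6 87.0 68.4 | 135 5 85.0 68.5 | 145 7 83.0 68.4 | 155 5 86.0 69.6 | 165 6 84.0 70.7 | 175 4 87.0 69.7 | 
gap depth 15 23.029308466831957
gap dark 17.058194902767745
gap depth 18 23.097869627238666
gap dark 19.160169379269504
side 669 (0.5224447250366211, 0.03435158729553223) 0.043032094836235046 ((0.5218785405158997, 0.034644655883312225), (0.08274998515844345, 0.0848582535982132
[... 303 characters left out ...]
7.0 68.9 | -25 6 126.0 68.4 | -15 6 130.0 68.8 | -5 5 132.0 68.4 | 5 8 114.0 68.5 | 15 7 100.0 65.3 | 25 7 127.0 51.8 | 35 7 150.0 62.9 | 45 7 162.0 72.7 | 55 6 165.0 73.6 | 65 6 169.0 74.8 | 75 6 170.0 74.9 | 85 7 167.0 74.7 | 95 7 170.0 74.7 | 105 7 171.0 74.7 | 115 6 172.0 74.3 | 125 8 168.0 72.7 | 135 6 166.0 72.6 | 145 7 164.0 72.3 | 155 7 157.0 69.6 | 165 6 144.0 68.5 | 175 8 139.0 69.7 | 
gap dark 9.928558474649211
gap dark 31.50820512078766
time_s: 0.27
eef_pos: [0.2158, -0.5862, 0.2308]
orientation: [0.955, 0.297, -0.0, -0.0]
ft_force: [-0.3, 0.6, 0.4]
finger_gap: 0.996
grip_force: 0.0
[-1.22044613e+00  3.53446718e-01  1.63386549e+00 -1.69054152e-05
  1.15519775e+00 -2.51957064e-01]
```

```bash
python3 -m creep '[[0.032,-0.022,0,0,0.0854],[0.032,-0.022,0,0,0.0854],[0.032,-0.022,0,0,0.0854],[0.032,-0.022,0,0,0.0854],[0.032,-0.022,0,0,0.0854],[0.032,-0.022,0,0,0.0854],[0.032,-0.022,0,0,0.0854],[0.032,-0.022,0,0,0.0854],[0.032,-0.022,0,0,0.0854],[0.032,-0.022,0,0,0.0854],[0.032,-0.022,0,0,0.0854],[0.032,-0.022,0,0,0.0854]]'
python3 -m creep '[[0.032,-0.022,0,0,0.0854],[0.032,-0.022,0,0,0.0854],[0.032,-0.022,0,0,0.0854],[0.032,-0.022,0,0,0.0854],[0.032,-0.022,0,0,0.0854],[0.032,-0.022,0,0,0.0854],[0.032,-0.022,0,0,0.0854],[0.032,-0.022,0,0,0.0854],[0.032,-0.022,0,0,0.0854],[0.032,-0.022,0,0,0.0854],[0.032,-0.022,0,0,0.0854],[0.032,-0.022,0,0,0.0854]]'
python3 -m creep '[[0,0,0,-7.16,0.0854],[0,0,0,-7.16,0.0854],[0,0,0,-7.16,0.0854],[0,0,0,-7.16,0.0854],[0,0,0,-7.16,0.0854],[0,0,0,-7.16,0.0854],[0,0,0,-7.16,0.0854],[0,0,0,-7.16,0.0854],[0,0,0,-7.16,0.0854],[0,0,0,-7.16,0.0854],[0,0,0,-7.16,0.0854],[0,0,0,-7.16,0.0854]]'
python3 -m creep '[[0,0,0,-7.16,0.0854],[0,0,0,-7.16,0.0854],[0,0,0,-7.16,0.0854],[0,0,0,-7.16,0.0854],[0,0,0,-7.16,0.0854],[0,0,0,-7.16,0.0854],[0,0,0,-7.16,0.0854],[0,0,0,-7.16,0.0854],[0,0,0,-7.16,0.0854],[0,0,0,0,0.0854],[0,0,0,0,0.0854]]'
cat >> h.py <<'E'
def st(target=None,yaw=None):
    s=r.state();from scipy.spatial.transform import Rotation as R
    M=R.from_quat(s["orientation"]).as_matrix();y=np.degrees(np.arctan2(M[1,0],M[0,0]))
    print("t",round(float(s["time_s"]),2),"tcp",s["eef_pos"].round(4),"yaw",y.round(2),"F",s["ft_force"].round(1),"T",s["torque"].round(2),"gap",round(s["finger_gap"]*85.4,1),"grip",round(float(s["grip_force"]),1),"q",s["joint_pos"].round(2),"zaxis",M[:,2].round(3))
    if target is not None: print("tool shift",(M.T@(np.array(target)-s["eef_pos"])).round(4), "turn",None if yaw is None else -((yaw-y+180)%360-180))
E
python3 -c "
from h import *;st([.548,.2915,.15],185)"
```

```text
time_s: 1.27
eef_pos: [0.3851, -0.1504, 0.2313]
orientation: [0.956, 0.294, 0.0, 0.0]
ft_force: [0.6, 0.3, -0.4]
finger_gap: 1.002
grip_force: 0.0
time_s: 2.27
eef_pos: [0.5542, 0.2839, 0.2308]
orientation: [0.956, 0.294, -0.0, 0.0]
ft_force: [1.1, -0.3, 1.4]
finger_gap: 1.0
grip_force: 0.0
time_s: 3.27
eef_pos: [0.5539, 0.2819, 0.2309]
orientation: [0.496, 0.868, -0.0, -0.0]
ft_force: [0.2, 0.2, -0.6]
finger_gap: 0.999
grip_force: 0.0
time_s: 4.18
eef_pos: [0.554, 0.2819, 0.231]
orientation: [-0.038, 0.999, -0.0, -0.0]
ft_force: [-0.0, 0.3, -0.5]
finger_gap: 1.003
grip_force: 0.0
t 4.18 tcp [0.554  0.2819 0.231 ] yaw -175.65 F [-0.   0.3 -0.5] T [0.07 0.01 0.03] gap 85.7 grip 0.0 q [ 0.47  0.35  1.64  0.    1.15 -1.18] zaxis [-0.001 -0.    -1.   ]
tool shift [0.0052 0.0101 0.081 ] turn -0.6519236026938415
```

```bash
python3 -m creep '[[0.0052,0.01,0.03,-0.7,0.0854],[0,0,0.035,0,0.0854],[0,0,0.035,0,0.0854],[0,0,0.03,0,0.0854],[0,0,0.03,0,0.0854],[0,0,0.018,0,0.0854],[0,0,0.01,0,0.0854],[0,0,0,0,0.0854],[0,0,0,0,0.0854]]'
python3 - <<'E'
from h import *;st([.548,.2915,.043],185)
a,_=cams.read_camera("top");b,_=cams.read_camera("side")
A=cv2.resize(a[190:290,108:228],(480,400));B=cv2.resize(b[330:480,250:370],(320,400))
cv2.imwrite("pics/g1.png",np.hstack([A,B])[:,:,::-1])
E
```

```text
time_s: 4.93
eef_pos: [0.5484, 0.2916, 0.0435]
orientation: [-0.045, 0.999, -0.0, -0.0]
ft_force: [0.3, -0.1, 0.5]
finger_gap: 1.002
grip_force: 0.0
t 4.93 tcp [0.5484 0.2916 0.0435] yaw -174.83 F [ 0.3 -0.1  0.5] T [ 0.05  0.01 -0.  ] gap 85.6 grip 0.0 q [ 0.49  0.57  1.77  0.    0.8  -1.17] zaxis [-0. -0. -1.]
tool shift [ 0.0004 -0.0001  0.0005] turn 0.16548467764414454
```

View pics/g1.png

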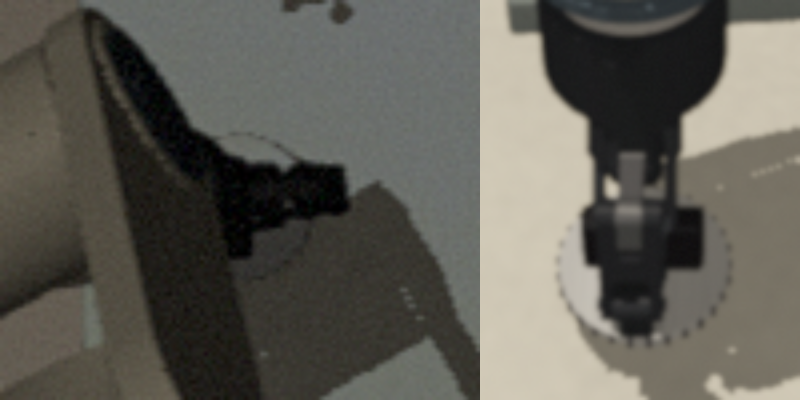

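The side view shows the open fingers straddling the bar, with the finger at about (307,427) and the bar centre at (311,418) in full-image pixels. The tips sit above the disc, so I'll close.

```bash
python3 -m creep '[[0,0,0,0,0],[0,0,0,0,0],[0,0,0,0,0],[0,0,0,0,0],[0,0,0,0,0],[0,0,0,0,0],[0,0,0,0,0],[0,0,0,0,0],[0,0,0,0,0],[0,0,0,0,0]]' 60
python3 - <<'E'
from h import *;st()
for z in(.05,.06):print(onz("side",307,427,z),onz("side",311,418,z))
b,d=cams.read_camera("side");P=cloud("side",d);v,u=np.mgrid[:480,:640]
m=(P[...,2]>.033)&(P[...,2]<.043)&(u>260)&(u<360)&(v>380);q=P[m]
print(len(q),cv2.minEnclosingCircle(q[:,:2].astype(np.float32)))
E
```

```text
time_s: 5.87
eef_pos: [0.5485, 0.2917, 0.0436]
orientation: [-0.046, 0.999, 0.0, 0.0]
ft_force: [-0.1, -0.0, 5.2]
finger_gap: 0.155
grip_force: 59.2
t 5.87 tcp [0.5485 0.2917 0.0436] yaw -174.73 F [-0.1 -0.   5.2] T [0.01 0.03 0.02] gap 13.2 grip 59.2 q [ 0.49  0.57  1.77 -0.    0.8  -1.18] zaxis [ 0.001  0.    -1.   ]
[0.55154723 0.30025659 0.05      ] [0.54832487 0.2872809  0.05      ]
[0.55033735 0.30707161 0.06      ] [0.54717821 0.2943505  0.06      ]
1752 ((0.5471869707107544, 0.2925262749195099), 0.041903864592313766)
```

```bash
python3 -m creep '[[0,0,-0.01,0,0],[0,0,-0.02,0,0],[0,0,-0.03,0,0],[0,0,-0.03,0,0],[0,0,-0.02,0,0],[0,0,0,0,0],[0,0,0,0,0]]' 60
python3 - <<'E'
from h import *;st([.5233,.0335,.15],203)
E
```

```text
time_s: 6.5
eef_pos: [0.5485, 0.2917, 0.1544]
orientation: [-0.046, 0.999, 0.0, 0.001]
ft_force: [0.0, -0.4, -3.3]
finger_gap: 0.156
grip_force: 58.5
t 6.5 tcp [0.5485 0.2917 0.1544] yaw -174.73 F [ 0.  -0.4 -3.3] T [-0.06  0.03  0.03] gap 13.3 grip 58.5 q [ 0.49  0.43  1.71  0.    1.   -1.18] zaxis [ 0.002  0.001 -1.   ]
tool shift [ 0.0488 -0.2548  0.0041] turn -17.727204183195795
```

```bash
python3 -m creep '[[0.003,-0.015,0,0,0],[0.0055,-0.028,0,0,0],[0.0055,-0.028,0,0,0],[0.0055,-0.028,0,0,0],[0.0055,-0.028,0,0,0],[0.0055,-0.028,0,0,0],[0.0055,-0.028,0,0,0],[0.0055,-0.028,0,0,0],[0.0047,-0.025,0,0,0],[0.0025,-0.0188,0,0,0],[0,0,0,-6,0],[0,0,0,-6,0]]'
python3 -m creep '[[0,0,0,-5.7,0],[0,0,0,0,0],[0,0,0,0,0]]'
python3 - <<'E'
from h import *;st([.5233,.0335,.120],203)
b,d=cams.read_camera("side");cv2.imwrite("pics/a1.png",cv2.resize(b[140:340,250:450],(600,600))[:,:,::-1])
P=cloud("side",d);m=(P[...,2]>.142)&(P[...,2]<.153)&(abs(P[...,0]-.523)<.06)&(abs(P[...,1]-.034)<.06);q=P[m];print(len(q),cv2.minEnclosingCircle(q[:,:2].astype(np.float32)))
E
```

```text
time_s: 7.5
eef_pos: [0.5211, 0.0314, 0.1515]
orientation: [-0.151, 0.988, 0.0, -0.002]
ft_force: [0.6, -0.2, -1.7]
finger_gap: 0.152
grip_force: 58.8
time_s: 7.75
eef_pos: [0.5218, 0.0328, 0.1519]
orientation: [-0.198, 0.98, 0.0, -0.001]
ft_force: [0.2, 0.4, -1.6]
finger_gap: 0.153
grip_force: 58.7
t 7.75 tcp [0.5218 0.0328 0.1519] yaw -157.22 F [ 0.2  0.4 -1.6] T [-0.04  0.   -0.01] gap 13.1 grip 58.7 q [ 0.06  0.29  1.92 -0.    0.93 -1.91] zaxis [-0.003 -0.    -1.   ]
tool shift [-0.0017  0.      0.0319] turn -0.2169402473205082
841 ((0.5210822820663452, 0.03476275876164436), 0.04166515916585922)
```

View pics/a1.png

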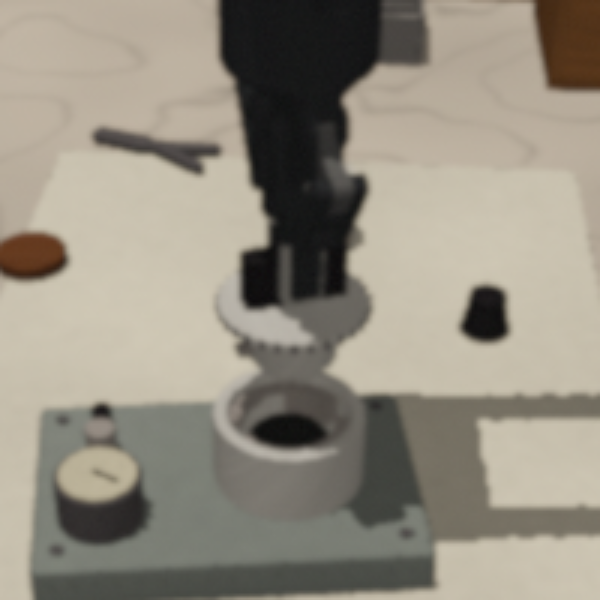

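The side view shows the held cover level above the chamber, with the disc at crop (293,305) over the mouth at (288,415). It is centred to about 1 mm, so I'll descend.

```bash
python3 -m creep '[[-0.001,-0.0007,0.015,-0.2,0],[0,0,0.015,0,0],[0,0,0.01,0,0],[0,0,0.005,0,0],[0,0,0,0,0],[0,0,0,0,0]]'
python3 -c "
from h import *;st([.5229,.0325,.1016],203)"
python3 -m creep '[[0,0,0.001,0,0],[0,0,0.001,0,0],[0,0,0.001,0,0],[0,0,0.001,0,0],[0,0,0,0,0],[0,0,0,0,0]]'
python3 -c "
from h import *;st([.5229,.0325,.1016],203)"
```

```text
time_s: 8.3
eef_pos: [0.5242, 0.0331, 0.1082]
orientation: [-0.201, 0.98, 0.0, -0.0]
ft_force: [-0.6, 0.8, -1.7]
finger_gap: 0.153
grip_force: 58.7
t 8.3 tcp [0.5242 0.0331 0.1082] yaw -156.86 F [-0.6  0.8 -1.7] T [-0.03 -0.03 -0.01] gap 13.1 grip 58.7 q [ 0.06  0.36  1.95 -0.    0.83 -1.91] zaxis [-0.001 -0.    -1.   ]
tool shift [ 0.0014 -0.      0.0066] turn 0.13938541815707595
time_s: 8.8
eef_pos: [0.5243, 0.033, 0.1043]
orientation: [-0.201, 0.98, 0.0, -0.0]
ft_force: [0.0, 0.5, -2.0]
finger_gap: 0.154
grip_force: 58.7
t 8.8 tcp [0.5243 0.033  0.1043] yaw -156.83 F [ 0.   0.5 -2. ] T [ 0.    0.1  -0.03] gap 13.1 grip 58.7 q [ 0.06  0.36  1.95  0.    0.83 -1.92] zaxis [-0.  0. -1.]
tool shift [0.0015 0.     0.0027] turn 0.16917891551406683
```

```bash
python3 -m creep '[[0.001,0,0.001,0,0],[0,0,0.001,0,0],[0,0,0.001,0,0],[0,0,0.001,0,0],[0,0,0,0,0],[0,0,0,0,0]]'
python3 -c "
from h import *;st([.5229,.0325,.1016],203)"
python3 -m creep '[[0,0,0.001,0,0],[0,0,0.001,0,0],[0,0,0,0,0],[0,0,0,0,0]]'
python3 -c "
from h import *;st([.5229,.0325,.1016],203)"
```

```text
time_s: 9.3
eef_pos: [0.5233, 0.0326, 0.1002]
orientation: [-0.201, 0.98, 0.0, -0.0]
ft_force: [-0.9, 0.1, -2.4]
finger_gap: 0.156
grip_force: 58.7
t 9.3 tcp [0.5233 0.0326 0.1002] yaw -156.83 F [-0.9  0.1 -2.4] T [-0.04  0.05 -0.01] gap 13.3 grip 58.7 q [ 0.06  0.37  1.96  0.    0.82 -1.92] zaxis [-0. -0. -1.]
tool shift [ 0.0005  0.     -0.0014] turn 0.17136751897169233
time_s: 9.63
eef_pos: [0.5235, 0.0327, 0.0984]
orientation: [-0.201, 0.98, -0.0, 0.0]
ft_force: [-0.7, 0.2, 0.8]
finger_gap: 0.158
grip_force: 59.2
t 9.63 tcp [0.5235 0.0327 0.0984] yaw -156.82 F [-0.7  0.2  0.8] T [-0.    0.1  -0.04] gap 13.5 grip 59.2 q [ 0.06  0.37  1.96 -0.    0.81 -1.92] zaxis [ 0.  0. -1.]
tool shift [ 0.0006  0.0001 -0.0032] turn 0.17616496244215796
```

```bash
python3 -m creep '[[0,0,0.001,0,0],[0,0,0.001,0,0],[0,0,0,0,0]]'
python3 -c "
from h import *;st()"
python3 -m creep '[[0,0,0.001,0,0],[0,0,0.001,0,0],[0,0,0,0,0]]'
python3 -c "
from h import *;st()"
```

```text
time_s: 9.88
eef_pos: [0.5235, 0.0327, 0.0963]
orientation: [-0.201, 0.98, -0.0, 0.0]
ft_force: [-1.3, 0.2, 3.0]
finger_gap: 0.153
grip_force: 59.3
t 9.88 tcp [0.5235 0.0327 0.0963] yaw -156.82 F [-1.3  0.2  3. ] T [0.05 0.09 0.04] gap 13.1 grip 59.3 q [ 0.06  0.37  1.96 -0.    0.81 -1.92] zaxis [ 0.  0. -1.]
time_s: 10.13
eef_pos: [0.5235, 0.0327, 0.0943]
orientation: [-0.201, 0.98, -0.0, 0.0]
ft_force: [-0.9, 0.5, 5.0]
finger_gap: 0.151
grip_force: 59.5
t 10.13 tcp [0.5235 0.0327 0.0943] yaw -156.82 F [-0.9  0.5  5. ] T [0.02 0.12 0.04] gap 12.9 grip 59.5 q [ 0.06  0.38  1.96  0.    0.8  -1.92] zaxis [ 0.  0. -1.]
```

The lugs dropped straight into the gaps, and the force follows the spring. I'll keep pressing to about 26 mm.

```bash
python3 -m creep '[[0,0,0.001,0,0],[0,0,0.001,0,0],[0,0,0.001,0,0],[0,0,0,0,0]]'
python3 -c "
from h import *;st()"
python3 -m creep '[[0,0,0.001,0,0],[0,0,0.001,0,0],[0,0,0,0,0],[0,0,0,0,0]]'
python3 -c "
from h import *;st()
b,d=cams.read_camera('side');P=cloud('side',d);m=(P[...,2]>.07)&(P[...,2]<.1)&(abs(P[...,0]-.523)<.06)&(abs(P[...,1]-.034)<.06);print(np.histogram(P[m][:,2],15))"
```

```text
time_s: 10.47
eef_pos: [0.5236, 0.0327, 0.0914]
orientation: [-0.201, 0.98, -0.0, 0.0]
ft_force: [-0.7, -0.1, 7.1]
finger_gap: 0.153
grip_force: 59.9
t 10.47 tcp [0.5236 0.0327 0.0914] yaw -156.83 F [-0.7 -0.1  7.1] T [0.02 0.23 0.05] gap 13.0 grip 59.9 q [ 0.06  0.38  1.96 -0.    0.8  -1.92] zaxis [ 0.  0. -1.]
time_s: 10.8
eef_pos: [0.5236, 0.0327, 0.0896]
orientation: [-0.201, 0.98, -0.0, 0.0]
ft_force: [-2.0, 0.6, 9.5]
finger_gap: 0.149
grip_force: 60.1
t 10.8 tcp [0.5236 0.0327 0.0896] yaw -156.83 F [-2.   0.6  9.5] T [0.05 0.3  0.03] gap 12.7 grip 60.1 q [ 0.06  0.38  1.96  0.    0.79 -1.92] zaxis [ 0.  0. -1.]
(array([ 53,  87, 141,  11,   6,  35,  56, 448, 232,  20,  28,  25,  22,
        29,  35]), array([0.07001102, 0.07200893, 0.07400684, 0.07600475, 0.07800266,
       0.08000057, 0.08199848, 0.08399638, 0.08599429, 0.0879922 ,
       0.08999011, 0.09198802, 0.09398593, 0.09598384, 0.09798175,
       0.09997966]))
```

```bash
python3 -m creep '[[0,0,0.0007,0,0],[0,0,0,2,0],[0,0,0,2,0],[0,0,0,2,0],[0,0,0,0,0]]'
python3 -c "
from h import *;st()"
python3 -m creep '[[0,0,0,3,0],[0,0,0,3,0],[0,0,0,3,0],[0,0,0,0,0]]'
python3 -c "
from h import *;st()"
```

```text
time_s: 11.27
eef_pos: [0.524, 0.0327, 0.0891]
orientation: [-0.148, 0.989, -0.0, 0.001]
ft_force: [-1.2, 0.3, 8.2]
finger_gap: 0.153
grip_force: 60.3
t 11.27 tcp [0.524  0.0327 0.0891] yaw -162.95 F [-1.2  0.3  8.2] T [-0.06  0.19 -0.1 ] gap 13.0 grip 60.3 q [ 0.06  0.39  1.96 -0.    0.79 -1.81] zaxis [ 0.001  0.    -1.   ]
time_s: 11.6
eef_pos: [0.5241, 0.0327, 0.0892]
orientation: [-0.07, 0.998, -0.0, 0.001]
ft_force: [-1.4, 0.4, 8.5]
finger_gap: 0.154
grip_force: 60.3
t 11.6 tcp [0.5241 0.0327 0.0892] yaw -172.01 F [-1.4  0.4  8.5] T [ 0.    0.18 -0.06] gap 13.1 grip 60.3 q [ 0.06  0.39  1.96 -0.    0.79 -1.65] zaxis [ 0.002  0.    -1.   ]
```

```bash
python3 -m creep '[[0,0,0,5,0],[0,0,0,5,0],[0,0,0,5,0],[0,0,0,5,0],[0,0,0,5,0],[0,0,0,5,0],[0,0,0,0,0]]'
python3 -c "
from h import *;st()"
python3 -m creep '[[0,0,0,5,0],[0,0,0,5,0],[0,0,0,5,0],[0,0,0,5,0],[0,0,0,5,0],[0,0,0,5,0],[0,0,0,0,0]]'
python3 -c "
from h import *;st()"
```

```text
time_s: 12.18
eef_pos: [0.5242, 0.0327, 0.0892]
orientation: [0.192, 0.981, 0.0, 0.001]
ft_force: [-0.1, -0.0, 7.9]
finger_gap: 0.151
grip_force: 60.3
t 12.18 tcp [0.5242 0.0327 0.0892] yaw 157.86 F [-0.1 -0.   7.9] T [-0.05  0.14 -0.04] gap 12.9 grip 60.3 q [ 0.06  0.39  1.96 -0.    0.79 -1.12] zaxis [ 0.002  0.    -1.   ]
time_s: 12.77
eef_pos: [0.5243, 0.0327, 0.0892]
orientation: [0.439, 0.898, 0.0, 0.001]
ft_force: [0.1, -0.0, 8.7]
finger_gap: 0.154
grip_force: 60.3
t 12.77 tcp [0.5243 0.0327 0.0892] yaw 127.87 F [ 0.1 -0.   8.7] T [-0.02  0.1  -0.08] gap 13.2 grip 60.3 q [ 0.06  0.39  1.96 -0.    0.79 -0.6 ] zaxis [ 0.002  0.    -1.   ]
```

```bash
python3 -m creep '[[0,0,0,4,0],[0,0,0,4,0],[0,0,0,3,0],[0,0,0,2,0],[0,0,0,0,0]]'
python3 -c "
from h import *;st()"
python3 -m creep '[[0,0,0,1,0],[0,0,0,1,0],[0,0,0,0,0]]'
python3 -c "
from h import *;st()"
python3 -m creep '[[0,0,0,1,0],[0,0,0,0,0]]'
python3 -c "
from h import *;st()"
```

```text
time_s: 13.18
eef_pos: [0.5243, 0.0327, 0.0892]
orientation: [0.537, 0.844, 0.001, 0.001]
ft_force: [-0.1, -0.4, 9.1]
finger_gap: 0.154
grip_force: 60.3
t 13.18 tcp [0.5243 0.0327 0.0892] yaw 115.05 F [-0.1 -0.4  9.1] T [-0.07  0.07 -0.07] gap 13.1 grip 60.3 q [ 0.06  0.39  1.96 -0.    0.79 -0.38] zaxis [ 0.002  0.    -1.   ]
time_s: 13.43
eef_pos: [0.5243, 0.0327, 0.0892]
orientation: [0.551, 0.834, 0.001, 0.001]
ft_force: [0.0, 0.2, 8.3]
finger_gap: 0.156
grip_force: 60.3
t 13.43 tcp [0.5243 0.0327 0.0892] yaw 113.12 F [0.  0.2 8.3] T [-0.07  0.12 -0.03] gap 13.3 grip 60.3 q [ 0.06  0.39  1.96 -0.    0.79 -0.34] zaxis [ 0.002  0.    -1.   ]
time_s: 13.6
eef_pos: [0.5242, 0.0327, 0.0892]
orientation: [0.558, 0.83, 0.0, 0.001]
ft_force: [-0.2, -1.2, 8.2]
finger_gap: 0.15
grip_force: 60.3
t 13.6 tcp [0.5242 0.0327 0.0892] yaw 112.13 F [-0.2 -1.2  8.2] T [-0.06  0.12  0.04] gap 12.8 grip 60.3 q [ 0.06  0.39  1.96 -0.    0.79 -0.33] zaxis [ 0.002 -0.    -1.   ]
```

```bash
python3 -m creep '[[0,0,0,1,0],[0,0,0,0,0]]'
python3 -c "
from h import *;st()"
python3 -m creep '[[0,0,0,1,0],[0,0,0,0,0]]'
python3 -c "
from h import *;st()"
```

```text
time_s: 13.77
eef_pos: [0.524, 0.0326, 0.0892]
orientation: [0.565, 0.825, 0.0, 0.001]
ft_force: [-0.5, 0.2, 8.8]
finger_gap: 0.151
grip_force: 60.3
t 13.77 tcp [0.524  0.0326 0.0892] yaw 111.14 F [-0.5  0.2  8.8] T [-0.07  0.2   0.11] gap 12.9 grip 60.3 q [ 0.06  0.39  1.96 -0.    0.79 -0.31] zaxis [ 0.001 -0.    -1.   ]
time_s: 13.93
eef_pos: [0.5237, 0.0326, 0.0891]
orientation: [0.573, 0.82, 0.0, 0.0]
ft_force: [-2.3, -1.6, 10.4]
finger_gap: 0.15
grip_force: 60.5
t 13.93 tcp [0.5237 0.0326 0.0891] yaw 110.15 F [-2.3 -1.6 10.4] T [-0.11  0.29  0.18] gap 12.8 grip 60.5 q [ 0.06  0.39  1.96 -0.    0.79 -0.29] zaxis [ 0.001 -0.    -1.   ]
```

Torque about z rose from about −0.04 to 0.18 N m at a turn of about 92°, so that is the stop. I'll relax the twist slightly and let the cover rise.

```bash
python3 -m creep '[[0,0,0,-1,0],[0,0,-0.001,0,0],[0,0,-0.001,0,0],[0,0,-0.001,0,0],[0,0,0,0,0]]'
python3 -c "
from h import *;st()"
python3 -m creep '[[0,0,-0.0007,0,0],[0,0,-0.0007,0,0],[0,0,0,0,0]]'
python3 -c "
from h import *;st()"
```

```text
time_s: 14.35
eef_pos: [0.5237, 0.0326, 0.092]
orientation: [0.565, 0.825, 0.0, 0.0]
ft_force: [-1.0, -1.1, 6.5]
finger_gap: 0.15
grip_force: 59.8
t 14.35 tcp [0.5237 0.0326 0.092 ] yaw 111.19 F [-1.  -1.1  6.5] T [-0.07  0.15  0.05] gap 12.8 grip 59.8 q [ 0.06  0.38  1.96 -0.    0.8  -0.31] zaxis [ 0.001 -0.    -1.   ]
time_s: 14.6
eef_pos: [0.5237, 0.0326, 0.0932]
orientation: [0.565, 0.825, 0.0, 0.0]
ft_force: [0.1, -0.3, 6.1]
finger_gap: 0.154
grip_force: 59.7
t 14.6 tcp [0.5237 0.0326 0.0932] yaw 111.18 F [ 0.1 -0.3  6.1] T [-0.07  0.05  0.04] gap 13.1 grip 59.7 q [ 0.06  0.38  1.96 -0.    0.8  -0.31] zaxis [ 0.001 -0.    -1.   ]
```

```bash
python3 -m creep '[[0,0,-0.0005,0,0],[0,0,0,0,0]]'
python3 -c "
from h import *;st()"
python3 -m creep '[[0,0,-0.0005,0,0],[0,0,0,0,0]]'
python3 -c "
from h import *;st()"
```

```text
time_s: 14.77
eef_pos: [0.5236, 0.0326, 0.0936]
orientation: [0.565, 0.825, 0.0, 0.0]
ft_force: [0.4, -0.5, 5.3]
finger_gap: 0.155
grip_force: 59.5
t 14.77 tcp [0.5236 0.0326 0.0936] yaw 111.18 F [ 0.4 -0.5  5.3] T [-0.09 -0.11  0.02] gap 13.2 grip 59.5 q [ 0.06  0.38  1.96 -0.    0.8  -0.31] zaxis [ 0.001 -0.    -1.   ]
time_s: 14.93
eef_pos: [0.5236, 0.0326, 0.0936]
orientation: [0.565, 0.825, 0.0, 0.0]
ft_force: [3.5, -1.1, -2.7]
finger_gap: 0.157
grip_force: 59.2
t 14.93 tcp [0.5236 0.0326 0.0936] yaw 111.17 F [ 3.5 -1.1 -2.7] T [-0.03 -0.57  0.1 ] gap 13.4 grip 59.2 q [ 0.06  0.38  1.96 -0.    0.8  -0.31] zaxis [ 0. -0. -1.]
```

It came to a firm stop upward at TCP 0.0936 m, which is exactly the locked height. I'll release and retreat.

```bash
python3 -m creep '[[0,0,0.0003,0,0.06],[0,0,0,0,0.06],[0,0,0,0,0.06],[0,0,0,0,0.06],[0,0,0,0,0.06],[0,0,0,0,0.06],[0,0,0,0,0.06],[0,0,-0.01,0,0.06],[0,0,-0.03,0,0.06],[0,0,-0.03,0,0.06],[0,0,-0.03,0,0.06],[0,0,-0.03,0,0.06]]'
python3 - <<'E'
from h import *;st()
b,d=cams.read_camera("side");cv2.imwrite("pics/e1.png",cv2.resize(b[190:340,250:450],(800,600))[:,:,::-1])
P=cloud("side",d);m=(P[...,2]>.083)&(P[...,2]<.096)&(abs(P[...,0]-.523)<.06)&(abs(P[...,1]-.034)<.06);q=P[m];print(len(q),np.median(q[:,2]),cv2.minEnclosingCircle(q[:,:2].astype(np.float32)))
A=np.c_[q[:,:2],np.ones(len(q))];print(np.linalg.lstsq(A,q[:,2],rcond=None)[0])
E
```

```text
time_s: 15.93
eef_pos: [0.5231, 0.0327, 0.2259]
orientation: [0.565, 0.825, 0.0, 0.0]
ft_force: [0.8, 0.3, 0.2]
finger_gap: 0.701
grip_force: 0.0
t 15.93 tcp [0.5231 0.0327 0.2259] yaw 111.18 F [0.8 0.3 0.2] T [ 0.03 -0.02  0.02] gap 59.8 grip 0.0 q [ 0.06  0.2   1.85  0.    1.09 -0.31] zaxis [ 0.  0. -1.]
1005 0.08962102631611724 ((0.5227916836738586, 0.033914923667907715), 0.04181116074323654)
[-0.00099341 -0.01578861  0.09072754]
```

View pics/e1.png

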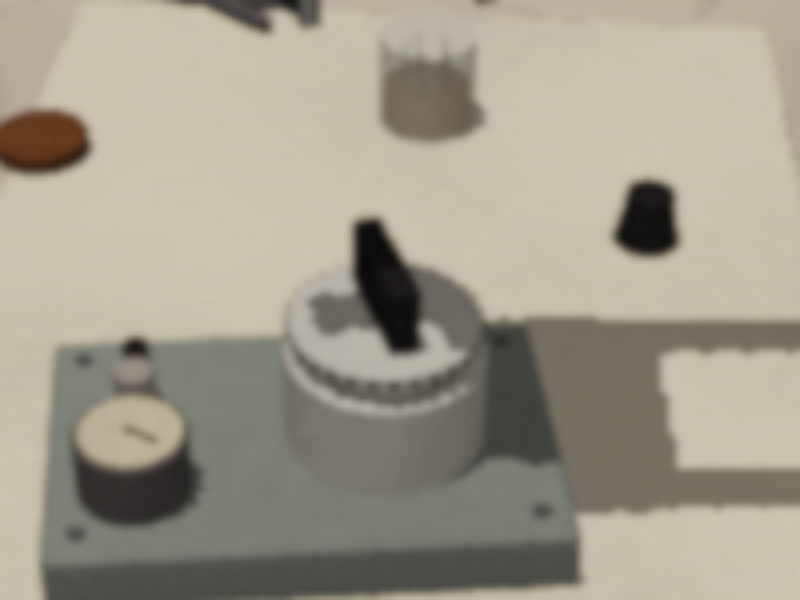

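The cover sits level and centred on the chamber (crop (385,330)), with its bar turned a quarter turn. The disc top at 89.6 mm puts the bar's centre about 31 mm above the mouth, so it is locked, and the bystanders look undisturbed.

```bash
python3 -m creep '[[0,0,0,0,0.06],[0,0,0,0,0.06],[0,0,0,0,0.06],[0,0,0,0,0.06]]' && python3 -c "
from station import sign_off;print(sign_off())"
```

```text
time_s: 16.32
eef_pos: [0.5225, 0.0326, 0.2226]
orientation: [0.565, 0.825, -0.001, -0.001]
ft_force: [-0.4, 0.1, 0.0]
finger_gap: 0.702
grip_force: 0.0
the job is handed in; nothing more can be done
None
```

The cover is pressed in, turned about 92° clockwise to the felt stop and released locked in its catch (bar about 31 mm above the mouth); the job is handed in at 16.3 s, but no verdict came back.

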